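# Rock the spool feeder over to its empty chute

### The arm

A 7-joint arm with a two-finger parallel gripper is mounted at the origin on the work surface; the furniture and walls round the work are solid. World frame = base frame: x ahead of the robot, y to its left, z up, the work surface at z = 0. Lengths are in m, angles in rad, forces in N, time in s.
With the tool pointing down it reaches from about 0.4 to 0.85 m from the base axis. Payload 4.5 kg.
Tool frame: the origin (TCP) lies midway between the tips of the shut fingers; the grasp point (between the pads) lies 19 mm behind it; z points along the fingers, y is the direction in which the jaws open and shut (so a half turn about z gives the same grasp; the last joint's range is limited). The gripper opens to 88 mm and grips with 3 to 60 N. Pads are 18 mm wide; open, the fingers measure 123 mm over their backs; the gripper's body (75 mm by 187 mm) begins 45 mm behind the grasp point.
Start: joints at [-1.278, 0.689, -0.195, 1.565, 0.157, 0.902, -0.215], TCP at [0.16, 0.604, 0.21] pointing down, gripper open.
Joint ranges: [-3.01, 3.01], [-0.46, 2.08], [-1.47, 1.51], [0.13, 2.56], [-1, 4.14], [0.04, 2.09], [-2.66, 2.66]. Speed limits (rad/s): [2.57, 2.57, 3.14, 3.14, 3.14, 3.14, 3.14].

### API

Orientations are given as a unit quaternion [x, y, z, w].
In Python, from plant import r gives the robot as it stands. The module is installed in compiled form; this text tells all that it offers.
- The arm moves only by the shell command python3 -m jog 'ROWS' [FORCE]. ROWS is JSON, a list of rows, each an object with "translation": the shift along the tool's x, y, z in units of 40 mm (1.0 is 40 mm), a list of three; "twist": the turn about the tool's z in units of 6 degrees (1.0 is 6 degrees); "claw": the opening in per cent of the stroke, from 0 (shut) to 100 (fully open). A call has 1 to 20 rows; each row shifts and turns the commanded pose from where the row before left it, along the tool's axes as they then stand; what a row does not reach is not made up. A row lasts 1/12 s, in which the tool goes at most 41.7 mm and 7.16 degrees, less where a joint would pass 70% of its speed; a pose out of reach is approached as far as the arm can. A call is refused whole if a number of a shift passes 1 or a number of a turn 1, either way. A call with a gripper value outside its range is refused whole. The fingers move at their own pace and stop on an object; FORCE is the grip in N (left out, the last holds). Time passes only in rows, so rows that do not move let the fingers close. It gives the time, the measured TCP pose, the force and the opening at its end, in the units of the state.
- r.get_state(): the state, without advancing time (a new reading comes with each control period).
- r.snapshot(name): name is "scene" or "top" or "wrist"; returns a dict with "img" (480x640x3 uint8, red, green, blue), "fx", "fy", "cx", "cy" (pixels), "dist_coeffs" ([k1, k2, p1, p2, k3] as OpenCV has them; the pictures are not rectified), "origin" and "rotation" of the camera in the world; the wrist camera has in their place "T_tool_cam" (4x4, takes a point from camera to tool coordinates, whose origin is the TCP and whose axes are the flange's). Camera axes: x right, y up, looking along -z (the intrinsics and any distortion apply to the point x, -y, -z); pixel columns grow to the right and rows downward; lengths in m; the calibration is good to about 2 mm. A picture is of the moment at which its call begins: read the wrist's pose just before it. There is no depth.
- r.finish_job(): hands the job in, once; it reports no verdict.
Trained networks look in the newest picture that a camera, given by its name, has taken for a name from the list of things; names that differ only in an ending like _2 or _b are one class to them, and where a whole thing is asked for, a point or a joint stands for the part that bears it (a point fixed in the world has none). Each returns a list of dicts, best first, with "confidence" (0 to 1); they miss things now and then, are a little off and sometimes report something else, mostly with a low value. They report only what shows in the picture. A call takes as long as a camera call.
- r.spot_in(label, camera): "rect" ([left, top, right, bottom] in pixels, round what is visible of it).
- r.spot_point(label, camera): "location" ([row, column] in pixels: a listed point, or the origin of a listed thing).
The state is a dict: "clock": time; "q": joint angles; "qd": joint speeds; "joint_torque": joint torques, N m; "tool_pos": TCP position; "eef_rot": TCP orientation; "contact_force": force on the tool from outside, world axes, zero at the start; "moment": the same for the moment, N m; "opening": opening from 0.0 (shut) to 1.0 (fully open).
Only numpy, scipy, OpenCV 4.12 (cv2) and the standard library are available. Lean on these libraries where they do the work, as an engineer would, in place of code of your own. Each camera call takes 0.05 s, during which the arm holds its last target. There are 200 camera calls.

### The job

The right chute of the thread-spool feeder is full and shut off, and three spools wait on its white rocking tray. With the fingertips push the orange tab of the left chute's shutter away from you until the shutter is fully open, then press down the orange pad at the tray's raised end so that the tray rocks over to the left and all three waiting spools roll down into the left chute. Do not touch the spools themselves, leave the three in the right chute where they are, and do not move the jars and other things standing around.

Things in the scene. Friction and masses are not known exactly. Their poses are not given: they have to be found in the camera images.
- rack: fixed wooden spool feeder; origin on the table under the pivot of its tray; x across it, away from the robot; y along it to the empty left chute; z up. Base 12 mm thick, x -75 to 100, y -227 to 263 mm. The white rocking tray turns on an axle along x, 85 mm high, and reaches 115 mm either side; its lane is 46 mm wide, walls 22 mm. The fixed parts are at most 129 mm high.
- gate (a joint): angle of the rocking tray, rad: 0 = over to the right, left end raised; 0.20 = level; 0.40 = over to the left, on its stop. The waiting spools hold it at 0, under 1 N at the pad turns it; beyond level they roll left and help it over. Empty, it stays where it is left.
- gate_pad (a point): middle of the top of the orange pad with a black rubber face that sticks out towards the robot from the tray's left end, 48 x 32 mm (x, y of the rack). Raised, it is at x -51, y 92, z 108 mm in the rack; with the tray over to the left at y 94, z 70 mm. The tray's wall, 25 mm farther along x, stands 19 mm above it. A like grey pad is at the right end.
- shutter (a joint): travel of the left chute's shutter, m: 0 = closed across the lane (starts up to 0.015 open); 0.055 = fully open, at its stop. It slides along the rack's +x, away from the robot, needs about 1.5 N, and stays where it is left.
- shutter_tab (a point): top of the near face (to the rack's -x) of the shutter's upright orange tab, on its middle line; at x 34 mm plus the travel, y 148, z 144 mm in the rack. The tab is 22 mm wide along y, 6 mm thick, from 79 to 144 mm high. In front of it, over the lane, all is below 90 mm; the raised tray end, up to 130 mm high, ends 31 mm from the middle line.
- right_chute (a point): middle of the floor of the full right chute, which falls outwards from rack y -124 to an end stop at y -210 mm; a fixed upright plate, 129 mm high, at y -119 mm shuts it off from the tray; lane 46 mm wide, walls 22 mm
- left_chute (a point): middle of the floor of the empty left chute, which falls outwards from rack y 118 (floor 58 mm high) to an end stop at y 249 mm (floor 31 mm high); lane 46 mm wide, walls 22 mm
- spool_1: spool of linen thread with wooden flanges, 29 mm across, 40 mm long, lying on its side across the lane; origin on its axis at one end, so it reads 20 mm to one side of the lane's middle, at the height of the axis. One of the three spools waiting on the rocking tray. Come to rest in the left chute the three lie at y about 179 to 236 mm in the rack, axes 49 to 60 mm high.
- spool_2: spool of linen thread with wooden flanges, 29 mm across, 40 mm long, lying on its side across the lane; origin on its axis at one end, so it reads 20 mm to one side of the lane's middle, at the height of the axis. One of the three spools waiting on the rocking tray. Come to rest in the left chute the three lie at y about 179 to 236 mm in the rack, axes 49 to 60 mm high.
- spool_3: spool of linen thread with wooden flanges, 29 mm across, 40 mm long, lying on its side across the lane; origin on its axis at one end, so it reads 20 mm to one side of the lane's middle, at the height of the axis. One of the three spools waiting on the rocking tray. Come to rest in the left chute the three lie at y about 179 to 236 mm in the rack, axes 49 to 60 mm high.
- spool_4: spool of linen thread with wooden flanges, 29 mm across, 40 mm long, lying on its side across the lane; origin on its axis at one end, so it reads 20 mm to one side of the lane's middle, at the height of the axis. One of the three spools that fill the right chute; stays there.
- spool_5: spool of linen thread with wooden flanges, 29 mm across, 40 mm long, lying on its side across the lane; origin on its axis at one end, so it reads 20 mm to one side of the lane's middle, at the height of the axis. One of the three spools that fill the right chute; stays there.
- spool_6: spool of linen thread with wooden flanges, 29 mm across, 40 mm long, lying on its side across the lane; origin on its axis at one end, so it reads 20 mm to one side of the lane's middle, at the height of the axis. One of the three spools that fill the right chute; stays there.
- pigment_jar_1: ochre jar with a black cap, 41 mm across, 52 mm high, loose bystander on the table on the robot's side of the feeder; origin under its middle
- weight_2: dark green covered weight with a brass knob, 30 x 50 x 47 mm, loose bystander on the feeder's base; origin under its middle
- watch_loupe: black eye loupe, 36 mm across, 39 mm high, loose bystander on the feeder's base; origin under its middle
- pigment_jar_3: red jar with a black cap, 41 mm across, 52 mm high, loose bystander on the feeder's base; origin under its middle
- varnish_jar: brown jar with a black cap, 54 mm across, 64 mm high, loose bystander on the feeder's base; origin under its middle

How it is judged:
By the outcome, as a careful person would: the job done as asked, in the order asked, and still so for the second after the job is handed in, with the robot touching nothing.
It also fails if it takes over 40 s, if anything falls off the work surface, if the arm or the gripper's body presses on something with over 40 N, if the wrist force passes 120 N, or if a joint passes its speed limit or range.

## Working session

There is one attempt and no reset: what is moved stays moved. The work goes in short steps, Python scripts to look and compute and a shell command to move; the robot and the scene stay as the last step left them, time stands still between calls to the robot, and variables do not carry over. Pictures are saved under pics/ and viewed, about 8 in all and at most 12, crops included, and the job is handed in when it is done.

```bash
mkdir -p pics; cat > h.py <<'E'
import numpy as np, cv2
from plant import r
from scipy.spatial.transform import Rotation as R
def ray(s,rc,T=None):
    K=np.array([[s['fx'],0,s['cx']],[0,s['fy'],s['cy']],[0,0,1.]])
    p=cv2.undistortPoints(np.array([[[rc[1],rc[0]]]],float),K,np.array(s['dist_coeffs'],float))[0,0]
    d=np.array([p[0],-p[1],-1.]); 
    if 'origin' in s: o=np.array(s['origin']); M=np.array(s['rotation'])
    else:
        W=np.eye(4);W[:3,:3]=R.from_quat(T['eef_rot']).as_matrix();W[:3,3]=T['tool_pos'];W=W@np.array(s['T_tool_cam']);o=W[:3,3];M=W[:3,:3]
    if M.shape!=(3,3): M=R.from_quat(M).as_matrix()
    return o,M@d
def at_z(o,d,z): return o+d*(z-o[2])/d[2]
E
python3 - <<'E'
from h import *
st=r.get_state();print({k:np.round(v,3) for k,v in st.items() if k in('tool_pos','eef_rot','contact_force','opening','clock')})
zs=dict(gate_pad=.108,shutter_tab=.144,rack=0,right_chute=.045,left_chute=.045)
for c in('scene','top','wrist'):
    st=r.get_state();s=r.snapshot(c);cv2.imwrite(f'pics/{c}0.png',s['img'][...,::-1])
    for n in zs:
        for a in r.spot_point(n,c)[:2]:
            o,d=ray(s,a['location'],st);print(c,n,round(a['confidence'],2),np.round(a['location']),np.round(at_z(o,d,zs[n]),3))
    for n in('spool_1','pigment_jar_1','weight_2','watch_loupe','varnish_jar'):
        for a in r.spot_point(n,c)[:6]:
            z=.09 if n=='spool_1' else .012
            o,d=ray(s,a['location'],st);print(c,n,round(a['confidence'],2),np.round(a['location']),np.round(at_z(o,d,z),3))
E
```

```text
{'clock': np.float64(0.0), 'tool_pos': array([0.16 , 0.603, 0.209]), 'eef_rot': array([ 0.129,  0.992, -0.001, -0.   ]), 'contact_force': array([ 0.098, -0.165, -0.243]), 'opening': np.float64(0.999)}
scene gate_pad 0.92 [230. 291.] [0.427 0.3   0.108]
scene gate_pad 0.38 [317. 409.] [0.47  0.026 0.108]
scene shutter_tab 0.89 [178. 303.] [0.507 0.375 0.144]
scene rack 0.63 [277. 344.] [0.492 0.215 0.   ]
scene right_chute 0.7 [315. 415.] [0.518 0.046 0.045]
scene right_chute 0.35 [229. 291.] [0.459 0.352 0.045]
scene left_chute 0.81 [213. 274.] [0.456 0.413 0.045]
scene spool_1 0.92 [308. 394.] [0.472 0.061 0.09 ]
scene spool_1 0.62 [326. 421.] [0.483 0.007 0.09 ]
scene spool_1 0.57 [290. 375.] [0.471 0.109 0.09 ]
scene spool_1 0.55 [316. 406.] [0.478 0.036 0.09 ]
scene spool_1 0.52 [265. 356.] [0.48  0.171 0.09 ]
scene pigment_jar_1 0.89 [271. 386.] [0.564 0.17  0.012]
scene pigment_jar_1 0.83 [256. 239.] [0.347 0.38  0.012]
scene varnish_jar 0.66 [290. 417.] [0.58  0.097 0.012]
top gate_pad 0.92 [261. 288.] [0.429 0.297 0.108]
top gate_pad 0.63 [204. 349.] [0.542 0.184 0.108]
top s
[... 314 characters left out ...]
[236. 370.] [0.483 0.143 0.09 ]
top spool_1 0.68 [239. 388.] [0.479 0.108 0.09 ]
top spool_1 0.66 [231. 421.] [0.496 0.044 0.09 ]
top spool_1 0.6 [241. 357.] [0.473 0.167 0.09 ]
top spool_1 0.52 [231. 431.] [0.495 0.024 0.09 ]
top spool_1 0.51 [235. 410.] [0.488 0.066 0.09 ]
top pigment_jar_1 0.89 [203. 350.] [0.568 0.177 0.012]
top pigment_jar_1 0.66 [305. 245.] [0.352 0.385 0.012]
top weight_2 0.92 [256. 414.] [0.461 0.046 0.012]
top weight_2 0.22 [256. 290.] [0.453 0.298 0.012]
top watch_loupe 0.6 [306. 242.] [0.351 0.391 0.012]
top watch_loupe 0.58 [263. 357.] [0.443 0.162 0.012]
top varnish_jar 0.95 [200. 390.] [0.576 0.095 0.012]
wrist pigment_jar_1 0.58 [387. 203.] [0.353 0.393 0.012]
```

View images.

View pics/scene0.png

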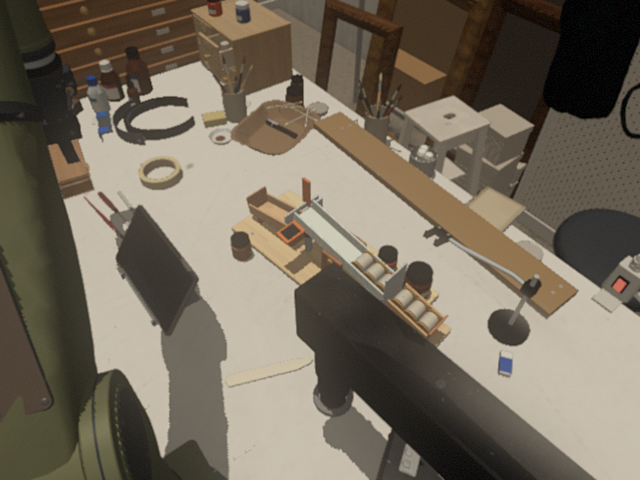

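View pics/top0.png

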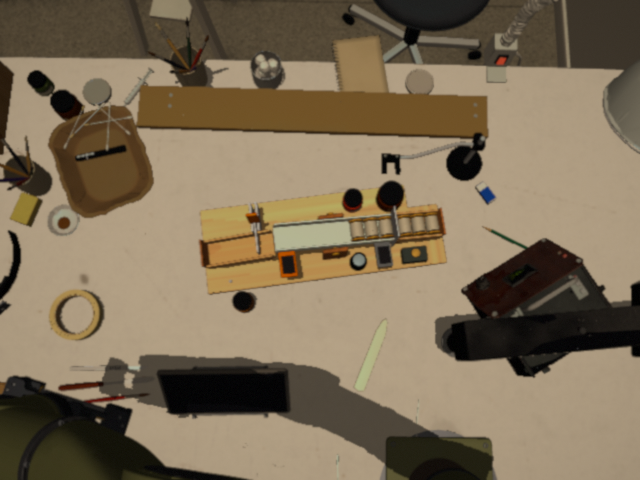

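```bash
python3 - <<'E'
from h import *
S={c:r.snapshot(c) for c in('scene','top','wrist')}
for c in('scene','top'): print(c,np.round(S[c]['origin'],3))
def tri(a,b):
    o1,d1=ray(S['scene'],a);o2,d2=ray(S['top'],b)
    k=np.linalg.lstsq(np.c_[d1,-d2],o2-o1,rcond=None)[0];p,q=o1+k[0]*d1,o2+k[1]*d2
    return np.round((p+q)/2,3),round(np.linalg.norm(p-q),3)
for n,a,b in [('tab',(178,303),(218,249)),('pad',(230,291),(261,288)),
 ('p1',(207,143),(371,160)),('p2',(285,197),(368,288)),('p3',(332,168),(412,288)),('p4',(262,117),(414,163)),
 ('arm?',(290,300),(345,450)),('jar1cap',(236,240),(299,243))]: print(n,tri(a,b))
# project the arm's points
def px(c,P):
    s=S[c];M=np.array(s['rotation']);v=M.T@(np.array(P)-s['origin']);return np.round([s['cx']+s['fx']*v[0]/-v[2],s['cy']+s['fy']*v[1]/v[2]])
for P in [(0,0,0),(0,0,.4),(.16,.604,.21),(.16,.604,.27)]: print(P,px('scene',P),px('top',P))
E
```

```text
scene [ 0.096 -0.228  0.763]
top [0.255 0.239 1.25 ]
tab (array([0.502, 0.369, 0.15 ]), np.float64(0.002))
pad (array([0.427, 0.298, 0.109]), np.float64(0.004))
p1 (array([0.224, 0.523, 0.11 ]), np.float64(0.002))
p2 (array([0.229, 0.293, 0.1  ]), np.float64(0.008))
p3 (array([0.149, 0.293, 0.021]), np.float64(0.003))
p4 (array([ 0.137,  0.544, -0.018]), np.float64(0.004))
arm? (array([0.274, 0.043, 0.323]), np.float64(0.003))
jar1cap (array([0.36 , 0.385, 0.06 ]), np.float64(0.003))Traceback (most recent call last):
  File "<stdin>", line 14, in <module>
  File "<stdin>", line 13, in px
ValueError: matmul: Input operand 1 has a mismatch in its core dimension 0, with gufunc signature (n?,k),(k,m?)->(n?,m?) (size 3 is different from 4)
```

View pics/wrist0.png

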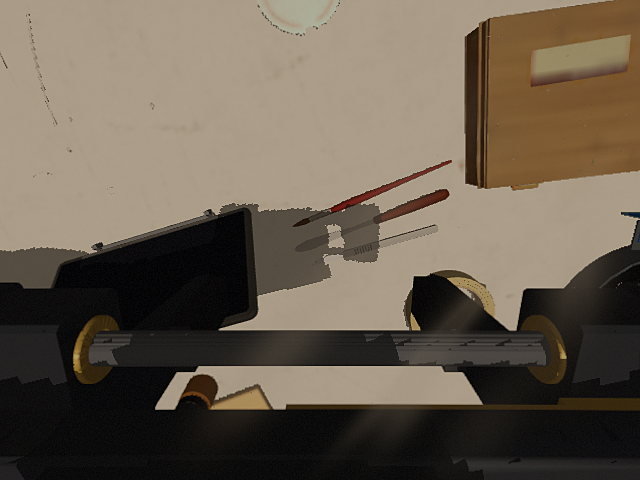

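```bash
python3 -m jog '[{"translation":[0,0,0],"twist":-0.95,"claw":0},{"translation":[0,0,0],"twist":-0.95,"claw":0},{"translation":[0,0,0],"twist":-0.95,"claw":0},{"translation":[0,0,0],"twist":-0.95,"claw":0},{"translation":[-0.69,-0.69,0],"twist":0,"claw":0},{"translation":[-0.69,-0.69,0],"twist":0,"claw":0},{"translation":[-0.69,-0.69,0],"twist":0,"claw":0},{"translation":[-0.69,-0.69,0],"twist":0,"claw":0},{"translation":[-0.69,-0.69,0],"twist":0,"claw":0},{"translation":[-0.69,-0.69,0],"twist":0,"claw":0},{"translation":[0,0,0],"twist":0,"claw":0}]' 10
```

```text
clock: 2.72
tool_pos: [0.3565, 0.4554, 0.2098]
eef_rot: [-0.063, 0.998, -0.003, 0.003]
contact_force: [0.4, 0.2, -0.5]
opening: 0.19
```

```bash
python3 -m jog '[{"translation":[-0.62,-0.64,0],"twist":0,"claw":0},{"translation":[-0.62,-0.64,0],"twist":0,"claw":0},{"translation":[-0.62,-0.64,0],"twist":0,"claw":0},{"translation":[-0.62,-0.64,0],"twist":0,"claw":0},{"translation":[0,0,0],"twist":0,"claw":0},{"translation":[0,0,0],"twist":0,"claw":0}]'
cat > look.py <<'E'
from h import *
import sys
ax=np.array([.9906,.1366,0]);ay=np.array([-.1366,.9906,0])
st=r.get_state();t=np.array(st['tool_pos']);print('tcp',np.round(t,4),'F',np.round(st['contact_force'],1),'op',round(st['opening'],2))
for c in sys.argv[2:]:
    s=r.snapshot(c);cv2.imwrite(f'pics/{c}{sys.argv[1]}.png',s['img'][...,::-1])
    for n,z in dict(gate_pad=.108,shutter_tab=.144,rack=0,left_chute=.045,right_chute=.045).items():
        for a in r.spot_point(n,c)[:1]:
            o,d=ray(s,a['location'],st);p=at_z(o,d,z);e=p-t;print(c,n,round(a['confidence'],2),np.round(a['location']),np.round(p,4),'rack-axes from tcp',np.round([e@ax,e@ay],4))
E
python3 look.py 1 scene top wrist
```

```text
clock: 3.22
tool_pos: [0.4616, 0.3733, 0.21]
eef_rot: [-0.067, 0.998, -0.001, 0.0]
contact_force: [-1.0, 0.6, -0.1]
opening: 0.007
tcp [0.4616 0.3733 0.21  ] F [-1.   0.6 -0.1] op 0.01
scene gate_pad 0.9 [228. 292.] [0.43   0.3012 0.108 ] rack-axes from tcp [-0.0411 -0.0671]
scene shutter_tab 0.89 [180. 300.] [0.4997 0.3737 0.144 ] rack-axes from tcp [ 0.0378 -0.0048]
scene rack 0.83 [280. 341.] [0.4829 0.2118 0.    ] rack-axes from tcp [-0.001  -0.1629]
scene left_chute 0.65 [214. 270.] [0.448  0.4154 0.045 ] rack-axes from tcp [-0.0077  0.0435]
scene right_chute 0.8 [314. 416.] [0.5206 0.0459 0.045 ] rack-axes from tcp [ 0.0138 -0.3324]
top gate_pad 0.83 [264. 287.] [0.4246 0.3    0.108 ] rack-axes from tcp [-0.0466 -0.0675]
top shutter_tab 0.19 [261. 288.] [0.4245 0.2952 0.144 ] rack-axes from tcp [-0.0474 -0.0723]
top left_chute 0.85 [248. 228.] [0.4616 0.4204 0.045 ] rack-axes from tcp [0.0064 0.0466]
wrist gate_pad 0.6 [172. 233.] [0.4249 0.2962 0.108 ] rack-axes from tcp [-0.0469 -0.0714]
wrist shutter_tab 0.48 [272.  71.] [0.5132 0.1865 0.144 ] rack-axes from tcp [ 0.0256 -0.1921]
wrist rack 0.61 [211. 180.] [0.4896 0.2111 0.    ] rack-axes from tcp [ 0.0055 -0.1645]
wrist left_chute 0.85 [212. 362.] [0.4549 0.4156 0.045 ] rack-axes from tcp [-0.0008  0.0428]
```

View pics/wrist1.png

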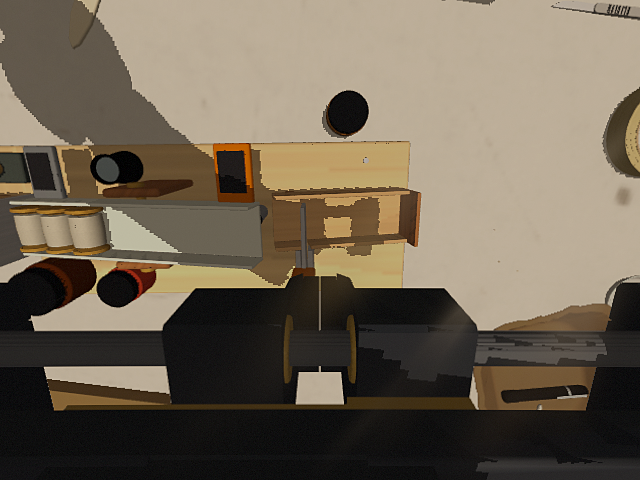

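```bash
python3 -m jog '[{"translation":[0,-0.12,0.8],"twist":0,"claw":0},{"translation":[0,0,0.8],"twist":0,"claw":0},{"translation":[0,0,0.78],"twist":0,"claw":0},{"translation":[0,0,0],"twist":0,"claw":0},{"translation":[-0.4,0,0],"twist":0,"claw":0},{"translation":[-0.3,0,0],"twist":0,"claw":0},{"translation":[-0.3,0,0],"twist":0,"claw":0},{"translation":[-0.3,0,0],"twist":0,"claw":0},{"translation":[-0.3,0,0],"twist":0,"claw":0},{"translation":[-0.2,0,0],"twist":0,"claw":0},{"translation":[0,0,0],"twist":0,"claw":0}]'; python3 look.py 2 scene top
```

```text
clock: 5.03
tool_pos: [0.5338, 0.381, 0.1164]
eef_rot: [-0.068, 0.998, 0.001, 0.001]
contact_force: [-0.3, 0.2, -0.0]
opening: 0.009
tcp [0.5338 0.381  0.1164] F [-0.3  0.2 -0. ] op 0.01
scene gate_pad 0.55 [232. 290.] [0.422  0.2974 0.108 ] rack-axes from tcp [-0.1222 -0.0675]
scene shutter_tab 0.86 [180. 304.] [0.5057 0.3675 0.144 ] rack-axes from tcp [-0.0297 -0.0096]
scene rack 0.79 [278. 341.] [0.4865 0.2167 0.    ] rack-axes from tcp [-0.0693 -0.1563]
scene left_chute 0.93 [216. 272.] [0.4488 0.408  0.045 ] rack-axes from tcp [-0.0804  0.0384]
scene right_chute 0.8 [314. 414.] [0.5165 0.0485 0.045 ] rack-axes from tcp [-0.0626 -0.327 ]
top gate_pad 0.61 [259. 288.] [0.4338 0.2986 0.108 ] rack-axes from tcp [-0.1103 -0.0679]
top shutter_tab 0.67 [212. 253.] [0.5133 0.3623 0.144 ] rack-axes from tcp [-0.0228 -0.0157]
top left_chute 0.69 [251. 227.] [0.4567 0.4225 0.045 ] rack-axes from tcp [-0.0706  0.0517]
```

```bash
python3 -c "
import cv2,numpy as np
a=cv2.imread('pics/scene2.png')[140:260,230:370];b=cv2.imread('pics/top2.png')[160:280,200:340]
cv2.imwrite('pics/c2.png',np.hstack([cv2.resize(i,None,fx=2.8,fy=2.8,interpolation=2) for i in(a,b)]))"
```

```text
(no output)
```

View pics/c2.png

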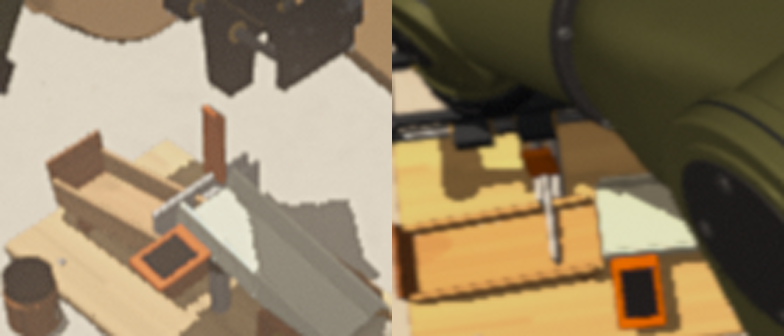

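```bash
cat >> h.py <<'E'
def px(s,P):
    M=np.array(s['rotation']);M=M if M.shape==(3,3) else R.from_quat(M).as_matrix()
    v=M.T@(np.array(P)-s['origin']);v=v*[1,-1,-1]
    K=np.array([[s['fx'],0,s['cx']],[0,s['fy'],s['cy']],[0,0,1.]])
    return cv2.projectPoints(v[None],np.zeros(3),np.zeros(3),K,np.array(s['dist_coeffs'],float))[0].ravel()
E
python3 - <<'E'
from h import *
st=r.get_state();T=R.from_quat(st['eef_rot']).as_matrix();t=np.array(st['tool_pos'])
A=[]
for c,(y0,x0) in dict(scene=(140,230),top=(160,200)).items():
    s=r.snapshot(c);im=s['img'][...,::-1].copy()
    k=6;cr=cv2.resize(im[y0:y0+90,x0+30:x0+96],None,fx=k,fy=k,interpolation=cv2.INTER_CUBIC)
    def dot(P,col):
        u=px(s,P);print(c,np.round(u));cv2.circle(cr,tuple(int(v) for v in (u-[x0+30,y0])*k),4,col,-1)
    dot(t,(255,0,0))
    for y in(-.0175,.0175): dot(t+T@[0,y,0],(0,255,0)); dot(t+T@[0,y,-.045],(255,255,0))
    O=np.array([.487,.215,0]);
    for tr in(0,.055): dot(O+.9906*np.array([.034+tr,0,0])+np.array([0,.1366*(.034+tr),0])+.148*np.array([-.1366,.9906,0])+[0,0,.144],(255,0,255))
    A.append(cr)
cv2.imwrite('pics/c3.png',np.hstack(A))
E
```

```text
scene [311. 183.]
scene [317. 187.]
scene [317. 170.]
scene [305. 179.]
scene [305. 162.]
scene [303. 181.]
scene [322. 169.]
top [246. 206.]
top [255. 205.]
top [252. 199.]
top [236. 207.]
top [233. 202.]
top [251. 219.]
top [248. 190.]
```

View pics/c3.png

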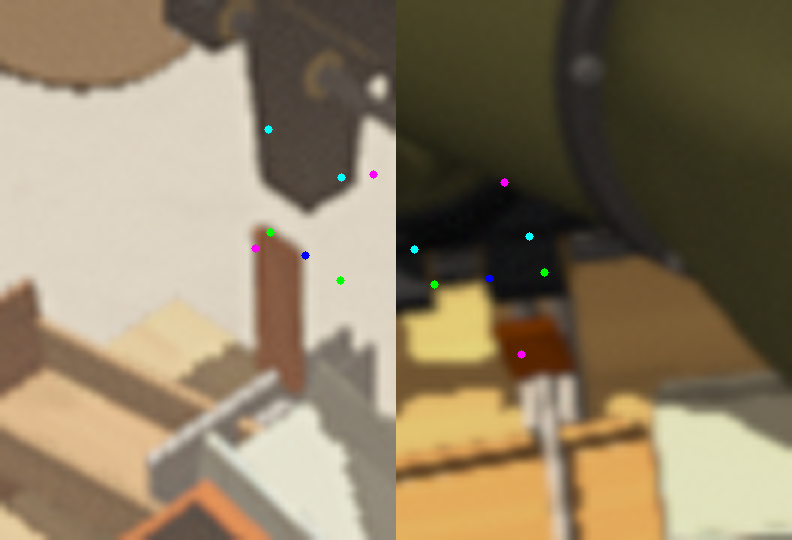

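```bash
python3 - <<'E'
from h import *
s=r.snapshot('scene');p=r.snapshot('top')
def tri(a,b):
    o1,d1=ray(s,a);o2,d2=ray(p,b)
    k=np.linalg.lstsq(np.c_[d1,-d2],o2-o1,rcond=None)[0];P,q=o1+k[0]*d1,o2+k[1]*d2
    return np.round((P+q)/2,3),round(np.linalg.norm(P-q),3)
print('tip',tri((174,311),(208,251.5)))
print('tab top',tri((178.5,303.5),(213,252)), tri((178.5,307),(213,256)))
print(np.round(r.get_state()['q'],2),np.round(r.get_state()['joint_torque'],1))
for n in('shutter','shutter_tab','gate'):
  for c in('scene','top'): print(n,c,r.spot_in(n,c)[:2])
E
```

```text
tip (array([0.519, 0.365, 0.155]), np.float64(0.001))
tab top (array([0.507, 0.366, 0.15 ]), np.float64(0.008)) (array([0.508, 0.357, 0.155]), np.float64(0.004))
[-0.53  0.85 -0.32  1.55  0.34  0.79  0.73] [ -0.  -57.3  -3.3 -13.3  -0.    0.1  -0. ]
shutter scene [{'rect': [281.6, 178.3, 313.5, 223.6], 'confidence': 0.92}]
shutter top [{'rect': [249.2, 213.4, 262.2, 252.7], 'confidence': 0.57}]
shutter_tab scene []
shutter_tab top [{'rect': [247.9, 213.0, 259.6, 253.8], 'confidence': 0.54}, {'rect': [271.4, 219.0, 309.2, 277.8], 'confidence': 0.51}]
gate scene [{'rect': [278.8, 200.5, 393.9, 299.7], 'confidence': 0.92}]
gate top [{'rect': [273.7, 223.0, 310.4, 276.7], 'confidence': 0.87}]
```

```bash
python3 - <<'E'
from h import *
s=r.snapshot('wrist');cv2.imwrite('pics/wrist3.png',s['img'][...,::-1])
C=np.linalg.inv(np.array(s['T_tool_cam']));print(np.round(s['T_tool_cam'],3))
q={'origin':np.array(s['T_tool_cam'])[:3,3],'rotation':np.array(s['T_tool_cam'])[:3,:3],**{k:s[k] for k in('fx','fy','cx','cy','dist_coeffs')}}
im=s['img'][...,::-1].copy()
for z,c in((0,(0,255,0)),(-.02,(255,255,0)),(-.04,(255,0,255)),(-.064,(0,0,255))):
  for x in (.009,-.009):
   for y in(-.0175,.0175):
    u=px(q,[x,y,z]);print(z,x,y,np.round(u));cv2.circle(im,tuple(int(v) for v in u),3,c,-1)
cv2.imwrite('pics/w3.png',cv2.resize(im[180:420,180:500],None,fx=2,fy=2))
E
```

```text
[[-0.     0.964  0.266  0.068]
 [ 1.     0.     0.    -0.001]
 [ 0.     0.266 -0.964 -0.175]
 [ 0.     0.     0.     1.   ]]
0 0.009 -0.0175 [289. 256.]
0 0.009 0.0175 [353. 256.]
0 -0.009 -0.0175 [290. 286.]
0 -0.009 0.0175 [352. 286.]
-0.02 0.009 -0.0175 [286. 269.]
-0.02 0.009 0.0175 [357. 269.]
-0.02 -0.009 -0.0175 [287. 302.]
-0.02 -0.009 0.0175 [356. 302.]
-0.04 0.009 -0.0175 [281. 285.]
-0.04 0.009 0.0175 [362. 285.]
-0.04 -0.009 -0.0175 [283. 322.]
-0.04 -0.009 0.0175 [360. 322.]
-0.064 0.009 -0.0175 [274. 312.]
-0.064 0.009 0.0175 [370. 312.]
-0.064 -0.009 -0.0175 [276. 355.]
-0.064 -0.009 0.0175 [368. 355.]
```

View pics/w3.png

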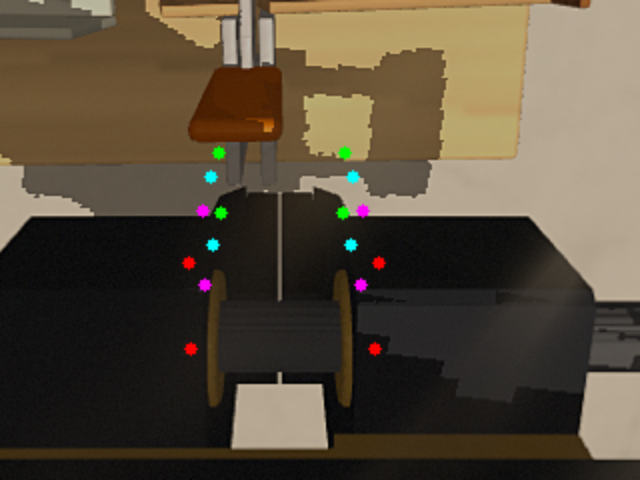

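```bash
python3 -m jog '[{"translation":[0,0,-0.5],"twist":0,"claw":0},{"translation":[0.7,0,0],"twist":0,"claw":0},{"translation":[0.7,0,0],"twist":0,"claw":0},{"translation":[0.6,-0.25,0],"twist":0,"claw":0},{"translation":[0,0,0],"twist":0,"claw":0},{"translation":[0,0,0.5],"twist":0,"claw":0},{"translation":[0,0,0.53],"twist":0,"claw":0},{"translation":[0,0,0],"twist":0,"claw":0}]'; python3 look.py 4 scene top wrist; python3 -c "
import cv2,numpy as np
a=cv2.imread('pics/scene4.png')[140:260,240:360];b=cv2.imread('pics/wrist4.png')[120:360,200:440]
cv2.imwrite('pics/c4.png',np.hstack([cv2.resize(a,(400,400),interpolation=2),cv2.resize(b,(400,400))]))"
```

```text
clock: 6.85
tool_pos: [0.4523, 0.3581, 0.0911]
eef_rot: [-0.07, 0.998, -0.002, -0.002]
contact_force: [0.4, -0.1, -0.1]
opening: 0.009
tcp [0.4523 0.3581 0.0911] F [ 0.4 -0.1 -0.1] op 0.01
scene gate_pad 0.87 [230. 292.] [0.426  0.2983 0.108 ] rack-axes from tcp [-0.0343 -0.0556]
scene rack 0.59 [278. 364.] [ 0.5229  0.1897 -0.    ] rack-axes from tcp [ 0.0469 -0.1765]
scene left_chute 0.68 [217. 272.] [0.4469 0.4046 0.045 ] rack-axes from tcp [0.0009 0.0467]
scene right_chute 0.62 [313. 412.] [0.5165 0.0519 0.045 ] rack-axes from tcp [ 0.0218 -0.3121]
top gate_pad 0.81 [261. 286.] [0.4288 0.3005 0.108 ] rack-axes from tcp [-0.0312 -0.0539]
top left_chute 0.56 [249. 227.] [0.4604 0.4233 0.045 ] rack-axes from tcp [0.0169 0.0635]
wrist gate_pad 0.77 [203. 203.] [0.4193 0.2962 0.108 ] rack-axes from tcp [-0.0412 -0.0568]
wrist shutter_tab 0.61 [186.  64.] [0.4127 0.2581 0.144 ] rack-axes from tcp [-0.053  -0.0937]
wrist rack 0.97 [244. 145.] [0.4838 0.2146 0.    ] rack-axes from tcp [ 0.0116 -0.1465]
wrist left_chute 0.65 [258. 401.] [0.4521 0.4145 0.045 ] rack-axes from tcp [0.0074 0.0559]
```

View pics/c4.png

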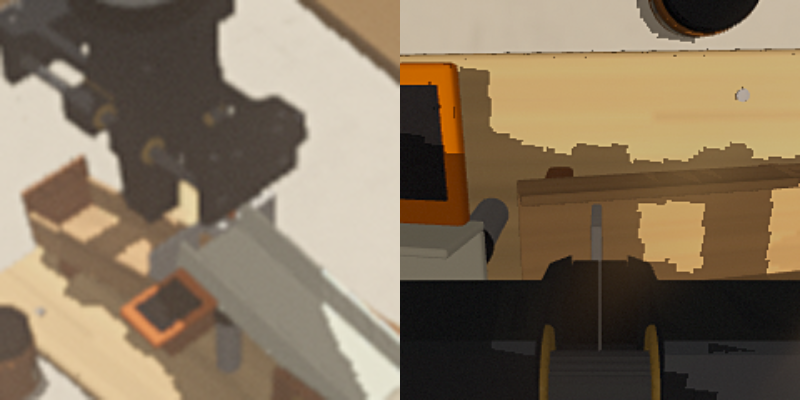

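```bash
python3 -m jog '[{"translation":[-0.4,0,0],"twist":0,"claw":0},{"translation":[-0.4,0,0],"twist":0,"claw":0},{"translation":[-0.3,0,0],"twist":0,"claw":0},{"translation":[-0.3,0,0],"twist":0,"claw":0},{"translation":[-0.3,0,0],"twist":0,"claw":0}]'; python3 -c "
from plant import r
print(r.get_state()['contact_force'])"; python3 -m jog '[{"translation":[-0.2,0,0],"twist":0,"claw":0},{"translation":[-0.1,0,0],"twist":0,"claw":0}]'; python3 look.py 5 scene top
```

```text
clock: 8.17
tool_pos: [0.5205, 0.3694, 0.0937]
eef_rot: [-0.07, 0.998, -0.0, -0.001]
contact_force: [-2.4, -0.4, 2.0]
opening: 0.006
[-2.43414797 -0.43506952  1.98600413]
clock: 8.33
tool_pos: [0.5333, 0.3712, 0.0937]
eef_rot: [-0.069, 0.998, 0.0, -0.0]
contact_force: [-1.2, -0.1, 1.3]
opening: 0.003
tcp [0.5333 0.3712 0.0937] F [-1.2 -0.1  1.3] op 0.0
scene gate_pad 0.96 [229. 290.] [0.4249 0.3024 0.108 ] rack-axes from tcp [-0.1168 -0.0533]
scene shutter_tab 0.67 [174. 315.] [0.5351 0.371  0.144 ] rack-axes from tcp [ 0.0018 -0.0004]
scene rack 0.63 [280. 342.] [0.4845 0.2109 0.    ] rack-axes from tcp [-0.0702 -0.1521]
scene left_chute 0.92 [214. 273.] [0.4522 0.4112 0.045 ] rack-axes from tcp [-0.0749  0.0507]
scene right_chute 0.89 [315. 414.] [0.516  0.0465 0.045 ] rack-axes from tcp [-0.0615 -0.3192]
top gate_pad 0.83 [261. 287.] [0.4288 0.2992 0.108 ] rack-axes from tcp [-0.1133 -0.057 ]
top left_chute 0.62 [252. 225.] [0.4551 0.4258 0.045 ] rack-axes from tcp [-0.07    0.0648]
```

```bash
python3 -m jog '[{"translation":[-0.15,0,0],"twist":0,"claw":0},{"translation":[-0.15,0,0],"twist":0,"claw":0}]';python3 -m jog '[{"translation":[-0.1,0,0],"twist":0,"claw":0}]'; python3 -m jog '[{"translation":[-0.1,0,0],"twist":0,"claw":0}]'; python3 -m jog '[{"translation":[0,0,0],"twist":0,"claw":0}]'
```

```text
clock: 9.1
tool_pos: [0.5424, 0.3724, 0.0935]
eef_rot: [-0.07, 0.998, -0.001, -0.002]
contact_force: [-18.5, -1.8, 8.6]
opening: 0.005
clock: 9.18
tool_pos: [0.5422, 0.3725, 0.0933]
eef_rot: [-0.07, 0.997, -0.002, -0.006]
contact_force: [-20.1, -4.2, 14.5]
opening: 0.002
clock: 9.27
tool_pos: [0.5423, 0.3725, 0.0932]
eef_rot: [-0.071, 0.997, -0.003, -0.009]
contact_force: [-27.8, -7.6, 19.7]
opening: 0.002
clock: 9.35
tool_pos: [0.542, 0.3724, 0.0933]
eef_rot: [-0.071, 0.997, -0.003, -0.01]
contact_force: [-21.8, -6.2, 16.7]
opening: 0.004
```

```bash
python3 -m jog '[{"translation":[0.4,0,0],"twist":0,"claw":0},{"translation":[0.5,0,0],"twist":0,"claw":0},{"translation":[0.6,0,0],"twist":0,"claw":0},{"translation":[0.5,0,-0.5],"twist":0,"claw":0},{"translation":[0.5,0,-0.7],"twist":0,"claw":0},{"translation":[0,0,-0.7],"twist":0,"claw":0},{"translation":[0,0,0],"twist":0,"claw":0}]'; python3 look.py 6 scene top wrist; python3 -c "
import cv2,numpy as np
a=cv2.imread('pics/scene6.png')[140:260,240:360];b=cv2.imread('pics/wrist6.png')[100:400,180:480]
cv2.imwrite('pics/c6.png',np.hstack([cv2.resize(a,(400,400),interpolation=2),cv2.resize(b,(400,400))]))"
```

```text
clock: 9.93
tool_pos: [0.4554, 0.3628, 0.175]
eef_rot: [-0.07, 0.998, 0.003, 0.004]
contact_force: [0.7, 0.7, 0.5]
opening: 0.004
tcp [0.4554 0.3628 0.175 ] F [0.7 0.7 0.5] op 0.0
scene gate_pad 0.96 [230. 290.] [0.4243 0.2992 0.108 ] rack-axes from tcp [-0.0395 -0.0587]
scene shutter_tab 0.57 [170. 321.] [0.552  0.3731 0.144 ] rack-axes from tcp [ 0.097 -0.003]
scene rack 0.71 [280. 343.] [0.485  0.2096 0.    ] rack-axes from tcp [ 0.0083 -0.1558]
scene left_chute 0.72 [213. 272.] [0.4528 0.4145 0.045 ] rack-axes from tcp [0.0044 0.0516]
scene right_chute 0.88 [310. 416.] [0.5264 0.0528 0.045 ] rack-axes from tcp [ 0.0279 -0.3168]
top gate_pad 0.77 [262. 287.] [0.4271 0.2986 0.108 ] rack-axes from tcp [-0.0368 -0.0597]
top left_chute 0.55 [251. 228.] [0.456  0.4199 0.045 ] rack-axes from tcp [0.0084 0.0565]
top right_chute 0.37 [308. 242.] [0.3455 0.3881 0.045 ] rack-axes from tcp [-0.1054  0.0401]
wrist gate_pad 0.83 [185. 240.] [0.4241 0.2997 0.108 ] rack-axes from tcp [-0.0397 -0.0582]
wrist shutter_tab 0.98 [389. 322.] [0.5591 0.3782 0.144 ] rack-axes from tcp [0.1048 0.0011]
wrist rack 0.75 [223. 182.] [0.4893 0.2183 0.    ] rack-axes from tcp [ 0.0138 -0.1478]
wrist left_chute 0.66 [230. 382.] [0.4572 0.4223 0.045 ] rack-axes from tcp [0.0099 0.0587]
```

View pics/c6.png

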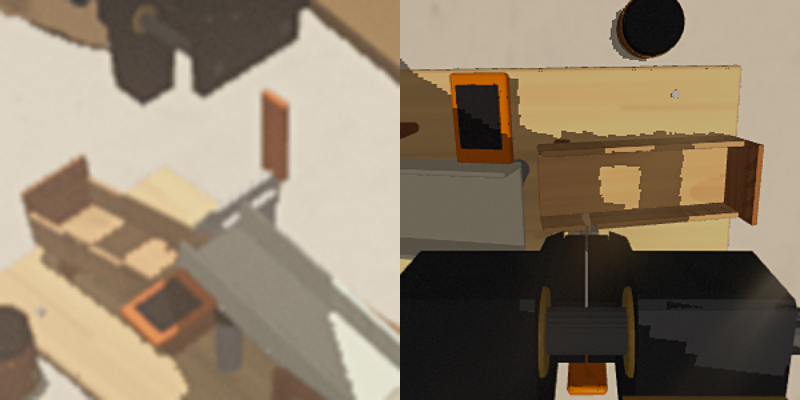

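```bash
python3 -m jog '[{"translation":[0.63,-0.74,0],"twist":0,"claw":0},{"translation":[0.63,-0.73,0],"twist":0,"claw":0},{"translation":[0,0,0.7],"twist":0,"claw":0},{"translation":[0,0,0.7],"twist":0,"claw":0},{"translation":[0,0,0.5],"twist":0,"claw":0},{"translation":[0,0,0],"twist":0,"claw":0}]'; python3 look.py 7 scene wrist; python3 -c "
import cv2,numpy as np
a=cv2.imread('pics/scene7.png')[160:280,240:360];b=cv2.imread('pics/wrist7.png')[100:400,180:480]
cv2.imwrite('pics/c7.png',np.hstack([cv2.resize(a,(400,400),interpolation=2),cv2.resize(b,(400,400))]))"
```

```text
clock: 11.33
tool_pos: [0.41, 0.293, 0.0911]
eef_rot: [-0.07, 0.998, -0.002, -0.002]
contact_force: [0.6, 0.5, 0.3]
opening: 0.005
tcp [0.41   0.293  0.0911] F [0.6 0.5 0.3] op 0.01
scene gate_pad 0.68 [232. 291.] [0.4238 0.2961 0.108 ] rack-axes from tcp [0.0141 0.0012]
scene shutter_tab 0.74 [166. 321.] [0.5573 0.3822 0.144 ] rack-axes from tcp [0.1581 0.0683]
scene rack 0.98 [279. 346.] [0.4917 0.209  0.    ] rack-axes from tcp [ 0.0695 -0.0944]
scene left_chute 0.84 [215. 272.] [0.4503 0.4118 0.045 ] rack-axes from tcp [0.0561 0.1122]
scene right_chute 0.86 [317. 412.] [0.5096 0.0463 0.045 ] rack-axes from tcp [ 0.0649 -0.258 ]
wrist gate_pad 0.6 [297. 320.] [0.4177 0.2937 0.108 ] rack-axes from tcp [ 0.0077 -0.0003]
wrist rack 0.94 [298. 219.] [0.4811 0.2134 0.    ] rack-axes from tcp [ 0.0595 -0.0886]
wrist left_chute 0.75 [320. 473.] [0.4497 0.4115 0.045 ] rack-axes from tcp [0.0555 0.1119]
```

View pics/c7.png

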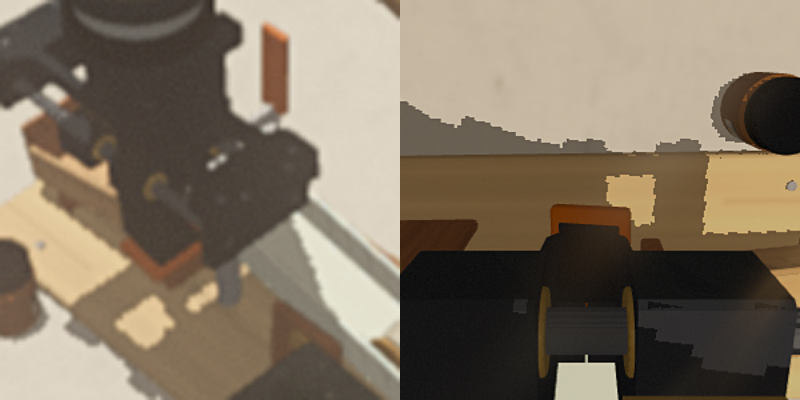

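```bash
python3 -m jog '[{"translation":[0,0,0.25],"twist":0,"claw":0},{"translation":[0,0,0.25],"twist":0,"claw":0}]'; python3 -m jog '[{"translation":[0,0,0.15],"twist":0,"claw":0},{"translation":[0,0,0.15],"twist":0,"claw":0}]';  python3 look.py 8 scene; python3 -c "
import cv2
a=cv2.imread('pics/scene8.png')[160:340,250:450]
cv2.imwrite('pics/c8.png',cv2.resize(a,(660,594),interpolation=2))"
```

```text
clock: 12.1
tool_pos: [0.4124, 0.2955, 0.0737]
eef_rot: [-0.07, 0.998, 0.001, 0.001]
contact_force: [0.7, 1.2, 1.9]
opening: -0.0
clock: 12.27
tool_pos: [0.4114, 0.2946, 0.0607]
eef_rot: [-0.07, 0.998, -0.0, -0.0]
contact_force: [-0.4, 1.5, 0.7]
opening: 0.004
tcp [0.4114 0.2946 0.0607] F [-0.4  1.5  0.7] op 0.0
scene gate_pad 0.71 [237. 290.] [0.4143 0.2862 0.108 ] rack-axes from tcp [ 0.0017 -0.0087]
scene shutter_tab 0.82 [170. 317.] [0.5433 0.3774 0.144 ] rack-axes from tcp [0.142 0.064]
scene rack 0.76 [281. 342.] [0.4824 0.2093 0.    ] rack-axes from tcp [ 0.0587 -0.0942]
scene right_chute 0.71 [278. 344.] [0.4659 0.1866 0.045 ] rack-axes from tcp [ 0.0392 -0.1145]
```

View pics/c8.png

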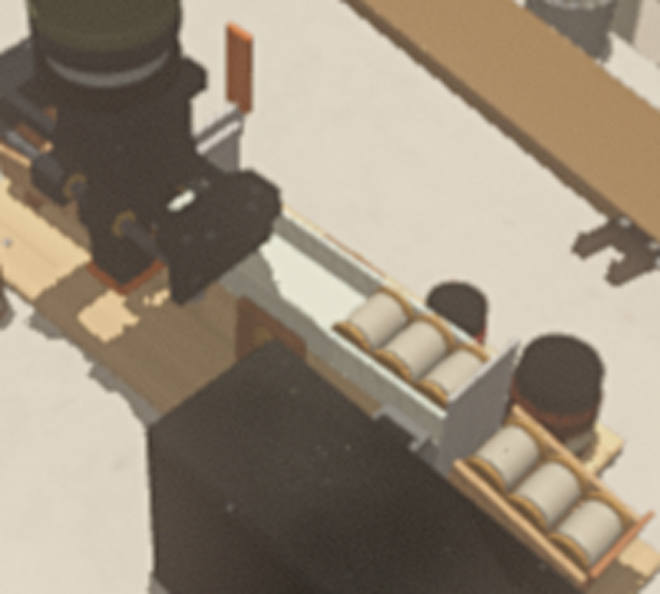

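```bash
python3 -m jog '[{"translation":[0,0,0.12],"twist":0,"claw":0},{"translation":[0,0,0.12],"twist":0,"claw":0},{"translation":[0,0,0.12],"twist":0,"claw":0}]'; python3 -m jog '[{"translation":[0,0,0.1],"twist":0,"claw":0},{"translation":[0,0,0],"twist":0,"claw":0}]';  python3 look.py 9 scene; python3 -c "
import cv2
a=cv2.imread('pics/scene9.png')[160:340,250:450]
cv2.imwrite('pics/c9.png',cv2.resize(a,(660,594),interpolation=2))"
```

```text
clock: 12.82
tool_pos: [0.412, 0.2942, 0.0471]
eef_rot: [-0.069, 0.998, -0.0, 0.0]
contact_force: [0.5, -1.4, 0.6]
opening: 0.004
clock: 12.98
tool_pos: [0.412, 0.2941, 0.0437]
eef_rot: [-0.069, 0.998, -0.0, 0.0]
contact_force: [-1.5, -2.4, 12.1]
opening: 0.005
tcp [0.412  0.2941 0.0437] F [-1.5 -2.4 12.1] op 0.01
scene gate_pad 0.96 [243. 292.] [0.4088 0.2722 0.108 ] rack-axes from tcp [-0.0062 -0.0213]
scene shutter_tab 0.64 [168. 318.] [0.5495 0.3827 0.144 ] rack-axes from tcp [0.1484 0.069 ]
scene rack 0.64 [253. 242.] [0.3593 0.3915 0.    ] rack-axes from tcp [-0.0389  0.1037]
scene left_chute 0.58 [212. 274.] [0.4575 0.4159 0.045 ] rack-axes from tcp [0.0618 0.1144]
scene right_chute 0.95 [311. 414.] [0.5223 0.053  0.045 ] rack-axes from tcp [ 0.0763 -0.254 ]
```

View pics/c9.png

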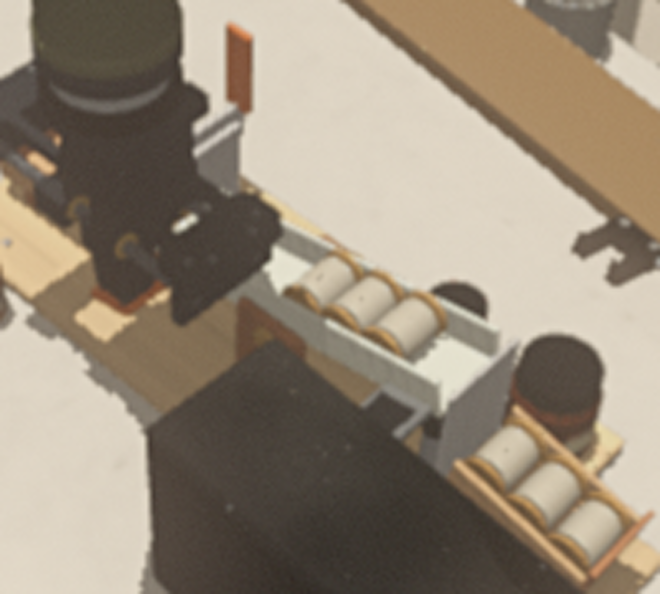

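```bash
python3 -m jog '[{"translation":[0,0,0],"twist":0,"claw":0},{"translation":[0,0,0],"twist":0,"claw":0},{"translation":[0,0,0],"twist":0,"claw":0},{"translation":[0,0,0],"twist":0,"claw":0},{"translation":[0,0,0],"twist":0,"claw":0},{"translation":[0,0,0],"twist":0,"claw":0},{"translation":[0,0,0],"twist":0,"claw":0},{"translation":[0,0,0],"twist":0,"claw":0},{"translation":[0,0,0],"twist":0,"claw":0},{"translation":[0,0,0],"twist":0,"claw":0}]'; python3 -m jog '[{"translation":[0,0,0.08],"twist":0,"claw":0},{"translation":[0,0,0],"twist":0,"claw":0}]'
```

```text
clock: 14.12
tool_pos: [0.412, 0.2941, 0.0438]
eef_rot: [-0.069, 0.998, -0.0, 0.0]
contact_force: [-1.5, -1.7, 11.1]
opening: 0.005
clock: 14.28
tool_pos: [0.4122, 0.294, 0.043]
eef_rot: [-0.069, 0.998, -0.0, 0.001]
contact_force: [-4.9, -5.2, 36.0]
opening: 0.001
```

```bash
python3 -m jog '[{"translation":[0,0,-0.4],"twist":0,"claw":0},{"translation":[0,0,-0.7],"twist":0,"claw":0},{"translation":[0,0,-0.9],"twist":0,"claw":0},{"translation":[0,0,-0.9],"twist":0,"claw":0},{"translation":[0,0,-0.9],"twist":0,"claw":0},{"translation":[0.7,0.7,0],"twist":0,"claw":0},{"translation":[0.7,0.7,0],"twist":0,"claw":0},{"translation":[0.7,0.7,0],"twist":0,"claw":0},{"translation":[0,0,0],"twist":0,"claw":0}]'; python3 look.py 10 scene top wrist; python3 - <<'E'
from h import *
st=r.get_state();ax=np.array([.9906,.1366,0]);ay=np.array([-.1366,.9906,0]);O=np.array([.487,.215,0])
for c in('scene','top'):
    s=r.snapshot(c)
    for a in r.spot_point('spool_1',c)[:7]:
        o,d=ray(s,a['location'],st);p=at_z(o,d,.055)-O;print(c,round(a['confidence'],2),'rack',np.round([p@ax,p@ay],3))
a=cv2.imread('pics/scene10.png')[150:350,220:460];b=cv2.imread('pics/top10.png')[175:325,190:460]
cv2.imwrite('pics/c10.png',np.vstack([cv2.resize(a,(400,333)),cv2.resize(b,(400,222))]))
E
```

```text
clock: 15.03
tool_pos: [0.3094, 0.3727, 0.1928]
eef_rot: [-0.076, 0.997, 0.003, -0.001]
contact_force: [-0.3, 0.1, 0.9]
opening: 0.004
tcp [0.3094 0.3727 0.1928] F [-0.3  0.1  0.9] op 0.0
scene gate_pad 0.81 [242. 291.] [0.4078 0.2748 0.108 ] rack-axes from tcp [ 0.0841 -0.1105]
scene shutter_tab 0.82 [169. 320.] [0.552  0.3758 0.144 ] rack-axes from tcp [ 0.2407 -0.0301]
scene rack 0.7 [280. 342.] [ 0.4851  0.2114 -0.    ] rack-axes from tcp [ 0.152  -0.1838]
scene left_chute 0.88 [215. 272.] [0.4498 0.4114 0.045 ] rack-axes from tcp [0.1443 0.0191]
scene right_chute 0.71 [312. 414.] [0.5209 0.051  0.045 ] rack-axes from tcp [ 0.1655 -0.3476]
top gate_pad 0.89 [264. 288.] [0.423  0.2983 0.108 ] rack-axes from tcp [ 0.1023 -0.0893]
top shutter_tab 0.71 [190. 248.] [0.5548 0.3732 0.144 ] rack-axes from tcp [ 0.2432 -0.0331]
top rack 0.83 [243. 331.] [0.4856 0.2153 0.    ] rack-axes from tcp [ 0.153  -0.1801]
top left_chute 0.59 [251. 229.] [0.4558 0.4183 0.045 ] rack-axes from tcp [0.1512 0.0251]
top right_chute 0.62 [227. 417.] [0.5126 0.0454 0.045 ] rack-axes from tcp [ 0.1566 -0.352 ]
wrist rack 0.63 [326. 179.] [0.4788 0.2246 0.    ] rack-axes from tcp [ 0.1475 -0.1698]
scene 0.82 rack [-0.018 -0.195]
scene 0.74 rack [-0.007 -0.136]
scene 0.68 rack [-0.01  -0.163]
scene 0.62 rack [-0.023  0.229]
scene 0.54 rack [-0.02   0.193]
scene 0.5 rack [-0.024  0.212]
top 0.8 rack [-0.021 -0.148]
top 0.76 rack [-0.013 -0.175]
top 0.59 rack [-0.015 -0.198]
top 0.54 rack [-0.025  0.178]
top 0.51 rack [-0.016  0.207]
top 0.32 rack [0.112 0.152]
```

```bash
python3 - <<'E'
from h import *
ax=np.array([.9906,.1366,0]);ay=np.array([-.1366,.9906,0]);O=np.array([.487,.215,0])
for c in('scene','top'):
    s=r.snapshot(c)
    for n,z in dict(gate_pad=.07,pigment_jar_1=.012,weight_2=.012,watch_loupe=.012,varnish_jar=.012,spool_1=.055).items():
        for a in r.spot_point(n,c)[:6 if n=='spool_1' else 2]:
            o,d=ray(s,a['location']);p=at_z(o,d,z);print(c,n,round(a['confidence'],2),np.round(a['location']),np.round(p,3),'rack',np.round([(p-O)@ax,(p-O)@ay],3))
    i0=cv2.imread(f'pics/{c}0.png').astype(int);d=np.abs(i0-s['img'][...,::-1]).max(2)
    def m(P,w=6): u=px(s,P).astype(int);return round(d[u[1]-w:u[1]+w,u[0]-w:u[0]+w].mean(),1)
    print(c,'change at jar1,red jar,varnish,weight,loupe:',[m(P) for P in((.355,.387,.04),(.566,.174,.04),(.578,.096,.04),(.461,.046,.04),(.443,.162,.03))])
print(r.get_state()['clock'])
E
```

```text
scene gate_pad 0.67 [243. 289.] [0.423 0.303 0.07 ] rack [-0.052  0.096]
scene pigment_jar_1 0.92 [255. 241.] [0.35  0.379 0.012] rack [-0.113  0.181]
scene pigment_jar_1 0.64 [270. 385.] [0.565 0.172 0.012] rack [ 0.071 -0.053]
scene weight_2 0.55 [170. 320.] [0.647 0.503 0.012] rack [0.198 0.263]
scene varnish_jar 0.78 [292. 416.] [0.577 0.096 0.012] rack [ 0.073 -0.13 ]
scene spool_1 0.72 [328. 420.] [0.5   0.019 0.055] rack [-0.014 -0.196]
scene spool_1 0.67 [210. 262.] [0.437 0.427 0.055] rack [-0.021  0.217]
scene spool_1 0.65 [214. 270.] [0.444 0.406 0.055] rack [-0.017  0.195]
scene spool_1 0.55 [308. 394.] [0.491 0.075 0.055] rack [-0.015 -0.139]
scene spool_1 0.52 [207. 254.] [0.428 0.446 0.055] rack [-0.027  0.237]
scene spool_1 0.3 [243. 288.] [0.428 0.316 0.055] rack [-0.045  0.108]
scene change at jar1,red jar,varnish,weight,loupe: [np.float64(9.9), np.float64(87.0), np.float64(17.4), np.float64(12.6), np.float64(9.9)]
top gate_pad 0.72 [265. 289.] [0.427 0.297 0.07 ] rack [-0.048  0.09 ]
top gate_pad 0.63 [263. 217.] [0.428 0.437 0.07 ] rack [-0.028  0.228]
top pigment
[... 294 characters left out ...]
upe 0.67 [263. 354.] [0.442 0.167 0.012] rack [-0.051 -0.041]
top varnish_jar 0.71 [196. 389.] [0.584 0.098 0.012] rack [ 0.08  -0.129]
top spool_1 0.72 [264. 213.] [0.429 0.446 0.055] rack [-0.026  0.237]
top spool_1 0.61 [234. 408.] [0.497 0.064 0.055] rack [-0.011 -0.151]
top spool_1 0.6 [229. 419.] [0.507 0.042 0.055] rack [-0.004 -0.174]
top spool_1 0.57 [257. 226.] [0.443 0.421 0.055] rack [-0.015  0.21 ]
top spool_1 0.55 [259. 240.] [0.44  0.394 0.055] rack [-0.022  0.183]
top spool_1 0.54 [235. 434.] [0.495 0.013 0.055] rack [-0.02  -0.201]
top change at jar1,red jar,varnish,weight,loupe: [np.float64(57.8), np.float64(5.2), np.float64(4.8), np.float64(20.4), np.float64(21.1)]
16.8333
```

```bash
python3 -c "
from plant import r
print(r.finish_job())"
```

```text
the job is handed in; nothing more can be done
None
```

I opened the left shutter to its stop, then pressed the orange pad down until the tray rocked over to the left, and all three spools rolled into the left chute. I handed the job in at about 17 s with the gripper clear of everything.

**First push missed:** the fingertips passed over the shutter tab without touching it. The shut fingers end about 30 mm short of the stated TCP, so I backed off, went lower and pushed again.

**Forces:** the force at the shutter's stop was about 28 N sideways (about 35 N in all). On the pad it was about 37 N, at the tray's stop. Both were pressed with the fingertips.

**Last checks:**
- **Shutter:** the tab reads about 89 mm along the rack's x, which is fully open.
- **Tray:** the pad fits its lowered position in both cameras, at y 90 to 96 mm against the 94 mm given.
- **Waiting spools:** they read y about 183, 210 and 237 mm in the left chute, the same in both cameras within 12 mm.
- **Right chute:** the top camera shows all three spools still there. The last scene picture listed only two of them, but the one before it listed all three.
- **Bystanders:** each reads within 1 cm of where it started in at least one camera.
- **Disagreements:** comparing the start and end pictures showed large changes at the ochre jar (top view) and the red jar (scene view). I put these down to the arm and the tipped tray covering them. Both jars' detected positions are unchanged in the other camera.

The last close-up could not be viewed because the 12-picture limit was used up, so these final checks rest on the networks' readings.

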